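Fit the mass flow controllers to the gas rig's stands

ROBOT

A 6-joint arm with a two-finger parallel gripper is mounted at the origin on the work surface. World frame = base frame: x ahead of the robot, y to its left, z up, the work surface at z = 0. Lengths are in m, angles in rad, forces in N, time in s.
With the tool pointing down it reaches from about 0.35 to 0.925 m from the base axis. Payload 6.4 kg.
Tool frame: the origin (TCP) lies midway between the tips of the shut fingers; the grasp point (between the pads) lies 19 mm behind it (tcp_to_grasp is the distance from the TCP to the grasp point, in m); z points along the fingers, y is the line along which they close (so a half turn about z gives the same grasp; the last joint's range is limited). The gripper opens to 94 mm and grips with 3 to 60 N. Pads are 16 mm wide; open, the fingers measure 119 mm over their backs; the gripper's body (75 mm by 177 mm) begins 78 mm behind the grasp point.
Start: joints at [-1.425, 0.245, 1.558, -0, 1.339, -0.174], TCP at [0.204, -0.617, 0.205] pointing down, gripper open.
Joint ranges: [-3.13, 3.13], [-1.02, 2.26], [0.13, 2.54], [-0.95, 4.09], [0.21, 2.88], [-2.74, 2.74]. Speed limits (rad/s): [2.57, 2.57, 3.14, 3.14, 3.14, 3.14].

INTERFACE

Orientations are given as a 3x3 rotation matrix whose columns are the frame's x, y, z axes.
In Python, from station import state, read_camera, finish_job, tcp_to_grasp gives the robot as it stands.
- The arm moves only by the shell command python3 -m inch 'ROWS' [FORCE]. ROWS is JSON, a list of rows, each an object with "translation": the shift along the world's x, y, z normalised to -1 to 1, where 1 is 200 mm, a list of three; "twist": the turn about the world's z normalised to -1 to 1, where 1 is 30 degrees; "jaw": the opening, from 0 (shut) to 1 (fully open). In form: [{"translation": [x, y, z], "twist": twist, "jaw": jaw}, ...]. A call has 1 to 20 rows; each row is the pose to reach, as a shift and turn from the pose commanded when the call began; what a row does not reach only later rows make up. A row lasts 1/12 s, in which the tool goes at most 41.7 mm and 7.16 degrees, less where a joint would pass 70% of its speed; a pose out of reach is approached as far as the arm can. A call with a number of a shift or a turn outside -1 to 1 is refused whole. A call with a gripper value outside its range is refused whole. The fingers move at their own pace and stop on an object; FORCE is the grip in N (left out, the last holds). Time passes only in rows, so rows that repeat a pose let the fingers close. It gives the time, the measured TCP pose, the force, the opening and the grip force at its end, in the units of the state.
- state(): the state, without advancing time (a new reading comes with each control period).
- read_camera(name): name is "scene" or "top" or "wrist"; returns a dict with "color" (384x512x3 uint8, red, green, blue), "z_map" (384x512 float32, m along the optical axis (not along the pixel's ray), 0 where there is no reading), "camera_matrix" (3x3 intrinsics, pixels), "cam_to_world" (4x4, takes a point from camera to world coordinates). Camera axes: x right, y down, z forward; pixel columns grow to the right and rows downward; lengths in m; the calibration is good to about 2 mm. A picture is of the moment at which its call begins.
- finish_job(): hands the job in; it is judged then, once.
The state is a dict: "t": time; "joint_positions": joint angles; "dq": joint speeds; "joint_efforts": joint torques, N m; "tool_pos": TCP position; "tcp_rot": TCP orientation; "wrist_force": force on the tool from outside, world axes, zero at the start; "moment": the same for the moment, N m; "gripper_width": opening from 0.0 (shut) to 1.0 (fully open); "gripper_force": force on a finger pad.
Only numpy, scipy, OpenCV 4.12 (cv2) and the standard library are available. Lean on these libraries where they do the work, as an engineer would, in place of code of your own. Each camera call takes 0.05 s, during which the arm holds its last target. There are 200 camera calls.

TASK

Pick out the three mass flow controllers on the blue mat and mount them on the gas rig: set each one gently, upright and square, in the middle of the pad of the stand that fits its length, its ports in line with the stand's two tube ends and its inlet end (the end away from the round steel valve dome) towards the stand's shut-off valve. Never lay a controller over, and leave the regulator, the gauge and the wrench where they are.

Things in the scene. Friction and masses are not known exactly. Their poses are not given: they have to be found in the camera images.
- mfc_small_center (a point): small flow controller, 0.4 kg, on the blue mat: steel block 62 x 28 x 28 mm, white cover on it, 92 mm high (+5 mm connector), 102 mm long over its two ports. Point: midway between port faces, half-way up (46 mm). z up, x from inlet to outlet; low steel valve dome at the outlet (+x) end. Grip the cover, 26 mm thick along y (x -29 to 9, from 28 mm over the underside to the top)
- stand_small_inlet (a point): small stand, fixed on the dark drilled board: flat pad 62 x 50 mm between two brackets with tube ends facing inwards 122 mm apart, for the 102 mm long controller. Point: face of the inlet tube end, by the brass shut-off valve with round black handle. z up, x towards the outlet tube end. Pad's middle: 61 mm along +x, its top 14 mm below the point. Brackets 32, handle 50 mm above the pad
- mfc_medium_center (a point): medium flow controller, 0.6 kg, on the blue mat: steel block 92 x 32 x 28 mm, white cover on it, 106 mm high (+5 mm connector), 132 mm long over its two ports. Point: midway between port faces, half-way up (53 mm). z up, x from inlet to outlet; low steel valve dome at the outlet (+x) end. Grip the cover, 30 mm thick along y (x -44 to 24, from 28 mm over the underside to the top)
- stand_medium_inlet (a point): medium stand, fixed on the dark drilled board: flat pad 92 x 50 mm between two brackets with tube ends facing inwards 152 mm apart, for the 132 mm long controller. Point: face of the inlet tube end, by the brass shut-off valve with round black handle. z up, x towards the outlet tube end. Pad's middle: 76 mm along +x, its top 14 mm below the point. Brackets 32, handle 50 mm above the pad
- mfc_large_center (a point): large flow controller, 0.8 kg, on the blue mat: steel block 122 x 38 x 28 mm, white cover on it, 120 mm high (+5 mm connector), 162 mm long over its two ports. Point: midway between port faces, half-way up (60 mm). z up, x from inlet to outlet; low steel valve dome at the outlet (+x) end. Grip the cover, 36 mm thick along y (x -59 to 39, from 28 mm over the underside to the top)
- stand_large_inlet (a point): large stand, fixed on the dark drilled board: flat pad 122 x 50 mm between two brackets with tube ends facing inwards 182 mm apart, for the 162 mm long controller. Point: face of the inlet tube end, by the brass shut-off valve with round black handle. z up, x towards the outlet tube end. Pad's middle: 91 mm along +x, its top 14 mm below the point. Brackets 32, handle 50 mm above the pad
- regulator: a brass gas regulator standing at the far edge of the mat, 54 mm across and 94 mm high with a black knob on top and two 44 mm gauges at its sides; origin at the centre of its underside. Leave it alone
- gauge: a loose 50 mm pressure gauge lying face up on the bench between mat and board, 24 mm high; origin at the centre of its underside. Leave it alone
- wrench: a wrench 180 mm long and 8 mm high, lying on the bench between mat and board; origin under its middle. Leave it alone
Things that resemble listed ones, but are neither listed nor needed, are in the scene too. Leave any purple look-alike of the part that bears mfc_medium_center alone.

How it is judged:
At the end, for the whole second after the job is handed in: Each flow controller is at rest on the pad of the stand of its own size: centred within 10 mm along and across, seated (height within 4 mm), upright within 0.05 rad, in line with the tube ends within 0.14 rad (8 degrees), inlet end towards the shut-off valve (x of mfc_small_center in the frame of stand_small_inlet between 0.051 and 0.071 m and y of mfc_small_center in the frame of stand_small_inlet between -0.01 and 0.01 m and z of mfc_small_center in the frame of stand_small_inlet between 0.028 and 0.036 m and angle between the x axis of mfc_small_center and the x axis of stand_small_inlet, either way round below 0.14 rad and x of stand_small_inlet in the frame of mfc_small_center below 0 m and angle between each of mfc_small_center, mfc_medium_center, mfc_large_center's own z axis and vertical below 0.05 rad and linear speed of each of mfc_small, mfc_medium, mfc_large below 0.01 m/s and x of mfc_medium_center in the frame of stand_medium_inlet between 0.066 and 0.086 m and y of mfc_medium_center in the frame of stand_medium_inlet between -0.01 and 0.01 m and z of mfc_medium_center in the frame of stand_medium_inlet between 0.035 and 0.043 m and angle between the x axis of mfc_medium_center and the x axis of stand_medium_inlet, either way round below 0.14 rad and x of stand_medium_inlet in the frame of mfc_medium_center below 0 m and x of mfc_large_center in the frame of stand_large_inlet between 0.081 and 0.101 m and y of mfc_large_center in the frame of stand_large_inlet between -0.01 and 0.01 m and z of mfc_large_center in the frame of stand_large_inlet between 0.042 and 0.05 m and angle between the x axis of mfc_large_center and the x axis of stand_large_inlet, either way round below 0.14 rad and x of stand_large_inlet in the frame of mfc_large_center below 0 m); the robot touches nothing.
It fails at once if a flow controller is tipped over or laid down (more than 35 degrees) (angle between any of mfc_small_center, mfc_medium_center, mfc_large_center's own z axis and vertical above 0.61 rad).
It fails at once if a flow controller is dropped or rammed onto its pad (faster than 0.35 m/s within 20 mm of its seat) ((linear speed of mfc_small above 0.35 m/s and z of mfc_small_center in the frame of stand_small_inlet below 0.052 m and x of mfc_small_center in the frame of stand_small_inlet between 0.031 and 0.091 m and y of mfc_small_center in the frame of stand_small_inlet between -0.03 and 0.03 m) or (linear speed of mfc_medium above 0.35 m/s and z of mfc_medium_center in the frame of stand_medium_inlet below 0.059 m and x of mfc_medium_center in the frame of stand_medium_inlet between 0.046 and 0.106 m and y of mfc_medium_center in the frame of stand_medium_inlet between -0.03 and 0.03 m) or (linear speed of mfc_large above 0.35 m/s and z of mfc_large_center in the frame of stand_large_inlet below 0.066 m and x of mfc_large_center in the frame of stand_large_inlet between 0.061 and 0.121 m and y of mfc_large_center in the frame of stand_large_inlet between -0.03 and 0.03 m)).
It fails at once if the regulator, the gauge or the wrench is shifted by more than 20 mm (distance of any of regulator, gauge, wrench from where it was at the start of the episode above 0.02 m).
It also fails if it takes over 106 s, if anything falls off the work surface, if the arm or the gripper's body presses on something with over 40 N, if the wrist force passes 120 N, or if a joint passes its speed limit or range.

## Working session

There is one attempt and no reset: what is moved stays moved. The work goes in short steps, Python scripts to look and compute and a shell command to move; the robot and the scene stay as the last step left them, time stands still between calls to the robot, and variables do not carry over. Pictures are saved under pics/ and viewed, at most 14 in all, crops included, and the job is handed in when it is done.

```bash
mkdir -p pics; ls; cat > h.py <<'E'
import cv2,numpy as np
from station import *
def snap(n,f=None):
    c=read_camera(n)
    if f: cv2.imwrite('pics/'+f,c['color'][:,:,::-1])
    return c
def cloud(c):
    K=c['camera_matrix'];z=c['z_map'];v,u=np.mgrid[:z.shape[0],:z.shape[1]]
    P=np.stack([(u-K[0,2])/K[0,0]*z,(v-K[1,2])/K[1,1]*z,z],-1)
    T=c['cam_to_world'];W=P@T[:3,:3].T+T[:3,3];W[z<=0]=np.nan
    return W
E
python3 - <<'E'
from h import *
import pickle
for n in('top','scene'):
    c=snap(n,n+'0.png');pickle.dump(c,open(n+'.pkl','wb'));print(n,c['cam_to_world'].round(3).tolist(),c['camera_matrix'].tolist(),(c['z_map']>0).mean())
print(tcp_to_grasp,state())
E
```

```text
pics
top [[0.026, -0.989, 0.147, 0.398], [-0.999, -0.031, -0.03, 0.009], [0.035, -0.146, -0.989, 1.12], [0.0, 0.0, 0.0, 1.0]] [[355.56364145126344, 0.0, 255.5714271980906], [0.0, 355.56364145126344, 195.69581338217455], [0.0, 0.0, 1.0]] 0.9963480631510416
scene [[-0.702, 0.458, -0.545, 1.111], [0.712, 0.433, -0.553, 0.582], [-0.018, -0.776, -0.63, 0.765], [0.0, 0.0, 0.0, 1.0]] [[378.70398545013745, 0.0, 258.7391952853067], [0.0, 378.70398545013745, 193.628522438612], [0.0, 0.0, 1.0]] 0.995849609375
0.0188 {'t': 0.1, 'joint_positions': array([-1.42509894e+00,  2.45715887e-01,  1.55890182e+00, -1.67863176e-05,
        1.33871156e+00, -1.74099279e-01]), 'dq': array([ 0.0014549 , -0.00031563, -0.00260986, -0.0014047 , -0.00127966,
        0.00099869]), 'joint_efforts': array([-3.79782778e-04, -4.16915846e+01, -3.15525520e+01,  6.87423069e-02,
        3.09994002e-02, -5.12206282e-05]), 'tool_pos': array([ 0.20426319, -0.61649026,  0.20446848]), 'tcp_rot': array([[ 9.49298180e-01,  3.14376994e-01, -2.68288596e-04],
       [ 3.14376980e-01, -9.49296672e-01,  1.71583937e-03],
       [ 2.84734954e-04, -1.71318695e-03, -9.99998492e-01]]), 'wrist_force': array([ 0.22142615, -0.05618271, -0.29530111]), 'moment': array([-0.01705802,  0.00884904, -0.00519886]), 'gripper_force': 0.0, 'gripper_width': 1.0010418412447337}
```

View pics/top0.png

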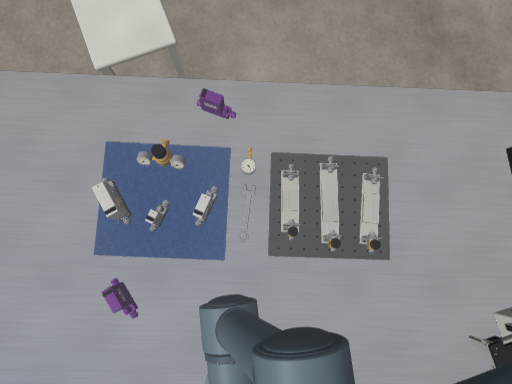

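View pics/scene0.png

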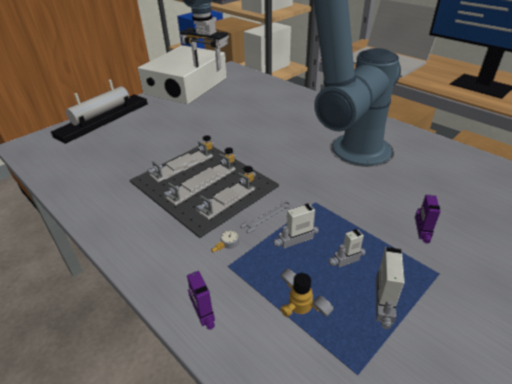

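```bash
cat > m.py <<'E'
from h import *
import pickle
c=pickle.load(open('top.pkl','rb'));im=c['color'];W=cloud(c)
cv2.imwrite('pics/crop1.png',cv2.resize(im[130:265,85:400],None,fx=2.5,fy=2.5,interpolation=cv2.INTER_CUBIC)[:,:,::-1])
Z=W[:,:,2]
print('bench z',np.nanmedian(Z[200:220,245:265]))
hsv=cv2.cvtColor(im,cv2.COLOR_RGB2HSV)
white=(hsv[:,:,1]<60)&(hsv[:,:,2]>150)
for n,(u,v),h in(('small',(157,214),.092),('medium',(205,205),.106),('large',(111,200),.120)):
    m=np.zeros(Z.shape,bool);m[v-28:v+28,u-24:u+24]=1
    t=m&(abs(Z-h)<.010);n1,l,s,_=cv2.connectedComponentsWithStats(t.astype(np.uint8));k=1+s[1:,4].argmax()
    p=W[l==k];r=cv2.minAreaRect((p[:,:2]*1000).astype(np.float32));print(n,'top',len(p),np.median(p[:,2]),r)
    a=m&(Z>.008)&(Z<.2);p=W[a];r2=cv2.minAreaRect((p[:,:2]*1000).astype(np.float32));print('  all',r2)
# stands: pad & board
for n,(u,v) in(('A',(290,203)),('B',(329,203)),('C',(370,208))):
    m=np.zeros(Z.shape,bool);m[v-50:v+45,u-17:u+17]=1
    t=m&white&(hsv[:,:,2]>175);n1,l,s,_=cv2.connectedComponentsWithStats(t.astype(np.uint8));k=1+s[1:,4].argmax()
    p=W[l==k];print(n,len(p),np.median(p[:,2]),cv2.minAreaRect((p[:,:2]*1000).astype(np.float32)))
E
python3 m.py
```

```text
bench z 0.0007976452223368291
small top 124 0.09530002718558306 ((482.75030517578125, 274.61029052734375), (25.90833854675293, 36.79160690307617), 65.74535369873047)
  all ((499.07318115234375, 281.6585693359375), (176.8477783203125, 144.44619750976562), 4.241697788238525)
medium top 256 0.10926553622570967 ((516.9676513671875, 132.13380432128906), (30.168048858642578, 67.64192962646484), 69.01934051513672)
  all ((526.8146362304688, 139.07479858398438), (152.47097778320312, 131.72889709472656), 8.637479782104492)
large top 495 0.1233602634134574 ((524.8196411132812, 400.56756591796875), (98.30304718017578, 37.666996002197266), 31.461767196655273)
  all ((537.0433959960938, 409.07257080078125), (166.4927978515625, 104.06698608398438), 4.241697788238525)
A 167 0.019657448339844175 ((599.7154541015625, -132.83114624023438), (42.88701629638672, 52.034236907958984), 0.42983195185661316)
B 230 0.02165742536429205 ((596.1588745117188, -256.6852111816406), (108.10053253173828, 54.26014709472656), 4.875787734985352)
C 304 0.030863292838785972 ((554.2665405273438, -380.1759948730469), (38.98487854003906, 129.36045837402344), 88.28121185302734)
```

View pics/crop1.png

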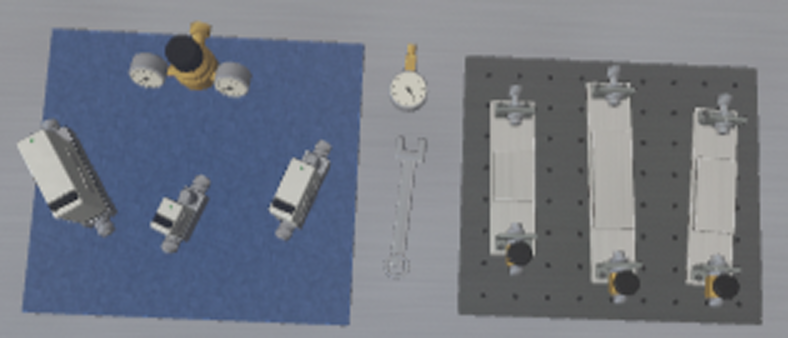

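```bash
python3 - <<'E'
from h import *
import pickle
c=pickle.load(open('scene.pkl','rb'));im=c['color']
a=cv2.resize(im[195:330,270:450],None,fx=3.3,fy=3.3,interpolation=cv2.INTER_CUBIC)
cv2.imwrite('pics/crop2.png',a[:,:,::-1])
E
python3 -m inch '[{"translation":[0.9,0.8,0.4],"twist":-0.3,"jaw":1},{"translation":[0.9,0.8,0.4],"twist":-0.61,"jaw":1},{"translation":[0.9,0.8,0.6],"twist":-0.61,"jaw":1},{"translation":[0.9,0.95,0.8],"twist":-0.61,"jaw":1},{"translation":[0.9,0.95,0.8],"twist":-0.61,"jaw":1},{"translation":[0.9,0.95,0.8],"twist":-0.61,"jaw":1},{"translation":[0.9,0.95,0.8],"twist":-0.61,"jaw":1},{"translation":[0.9,0.95,0.8],"twist":-0.61,"jaw":1},{"translation":[0.9,0.95,0.8],"twist":-0.61,"jaw":1},{"translation":[0.9,0.95,0.8],"twist":-0.61,"jaw":1}]'
```

```text
t: 0.93
tool_pos: [0.3844, -0.427, 0.3652]
tcp_rot: [[1.0, 0.002, -0.0], [0.002, -1.0, -0.001], [-0.0, 0.001, -1.0]]
wrist_force: [-0.6, 0.0, 0.3]
gripper_width: 1.003
gripper_force: 0.0
```

View pics/crop2.png

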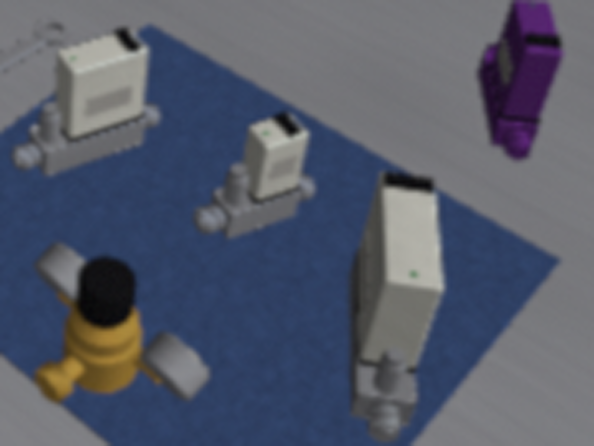

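The crop shows three white controllers, all with the dome at the far (+x) end: small (235,180), medium (50,125) and large (390,365). The purple unit top right is the look-alike. The arm now goes over the stands.

```bash
python3 -m inch '[{"translation":[0.5,0.85,0.3],"twist":0,"jaw":1},{"translation":[0.5,0.85,0.3],"twist":0,"jaw":1},{"translation":[0.5,0.85,0.3],"twist":0,"jaw":1},{"translation":[0.5,0.85,0.3],"twist":0,"jaw":1},{"translation":[0.5,0.85,0.3],"twist":0,"jaw":1},{"translation":[0.5,0.85,0.3],"twist":0,"jaw":1},{"translation":[0.5,0.85,0.3],"twist":0,"jaw":1},{"translation":[0.5,0.85,0.3],"twist":0,"jaw":1}]'
python3 - <<'E'
from h import *
import pickle
c=snap('wrist','w1.png');pickle.dump(c,open('w1.pkl','wb'));print(c['cam_to_world'].round(3).tolist())
W=cloud(c)
hist,e=np.histogram(W[...,2][np.isfinite(W[...,2])],bins=np.arange(0,.1,.002));print([(round(a,3),int(b)) for a,b in zip(e,hist) if b>300])
E
```

```text
t: 1.6
tool_pos: [0.4835, -0.2583, 0.423]
tcp_rot: [[1.0, -0.001, -0.003], [-0.001, -1.0, 0.002], [-0.003, -0.002, -1.0]]
wrist_force: [0.7, -0.4, 0.1]
gripper_width: 0.999
gripper_force: 0.0
[[-0.0, -0.957, -0.291, 0.566], [-1.0, -0.0, 0.001, -0.258], [-0.001, 0.291, -0.957, 0.602], [0.0, 0.0, 0.0, 1.0]]
[(np.float64(0.0), 55163), (np.float64(0.002), 13739), (np.float64(0.004), 2381), (np.float64(0.006), 800), (np.float64(0.008), 709), (np.float64(0.01), 8885), (np.float64(0.012), 17431), (np.float64(0.014), 2262), (np.float64(0.018), 2080), (np.float64(0.02), 3629), (np.float64(0.022), 761), (np.float64(0.024), 800), (np.float64(0.026), 305), (np.float64(0.028), 306), (np.float64(0.03), 1938), (np.float64(0.032), 3211), (np.float64(0.034), 418), (np.float64(0.05), 342), (np.float64(0.052), 473), (np.float64(0.054), 476), (np.float64(0.056), 354), (np.float64(0.062), 333), (np.float64(0.064), 526), (np.float64(0.08), 401), (np.float64(0.082), 446)]
```

View pics/w1.png

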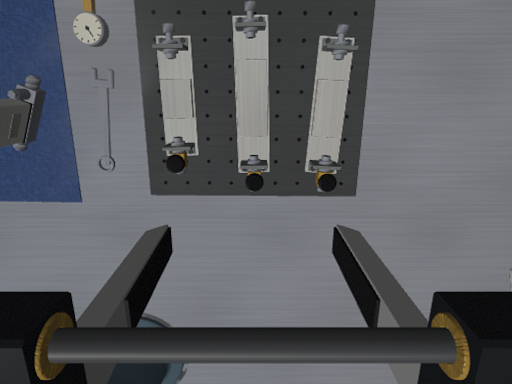

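```bash
cat > st.py <<'E'
from h import *
import pickle,sys
for f in('w1.pkl','top.pkl'):
  c=pickle.load(open(f,'rb'));W=cloud(c).reshape(-1,3);W=W[np.isfinite(W[:,2])]
  for n,y0 in(('small',-.133),('large',-.257),('medium',-.38)):
    P=W[(abs(W[:,1]-y0)<.055)&(W[:,0]>.42)&(W[:,0]<.76)]
    q=P[(abs(P[:,0]-.595)<.02)&(abs(P[:,1]-y0)<.015)];zp=np.median(q[:,2])
    pad=P[(abs(P[:,2]-zp)<.004)&(abs(P[:,1]-y0)<.045)]
    out=[]
    for hi in(0,1):
        b=P[(abs(P[:,2]-zp-.032)<.003)&((P[:,0]>.595)==hi)]
        m=np.median(b[:,:2],0);b=b[(abs(b[:,:2]-m)<.035).all(1)]
        lo,h=np.percentile(b[:,:2],[3,97],axis=0);out.append((lo+h)/2);print('   br',len(b),(out[-1]*1000).round(1),((h-lo)*1000).round(1))
    d=out[1]-out[0];mid=(out[0]+out[1])/2
    r=cv2.minAreaRect((pad[:,:2]*1000).astype(np.float32))
    print(f,n,'pad z',zp.round(4),'mid',mid.round(4),'dist',np.hypot(*d).round(4),'yaw',np.degrees(np.arctan2(d[1],d[0])).round(2),'pad',np.round(r[0],1),np.round(r[1],1),round(r[2],1))
E
python3 st.py
```

```text
br 110 [ 467.1 -138.3] [40.2 26.2]
   br 232 [ 633.6 -132.1] [46.1 19.4]
w1.pkl small pad z 0.0206 mid [ 0.5503 -0.1352] dist 0.1667 yaw 2.15 pad [ 549.6 -133.3] [195.9  56.2] 1.0
   br 103 [ 441.6 -261.5] [ 5.3 42.6]
   br 153 [ 654.6 -254.6] [ 5.4 42.4]
w1.pkl large pad z 0.0322 mid [ 0.5481 -0.258 ] dist 0.213 yaw 1.84 pad [ 548.2 -257.4] [245.9  49.9] 1.8
   br 108 [ 442.8 -380.1] [27.8 31.6]
   br 251 [ 632.  -389.3] [45.8 23.9]
w1.pkl medium pad z 0.0209 mid [ 0.5374 -0.3847] dist 0.1894 yaw -2.8 pad [ 532.  -386.1] [ 56.7 224.1] 86.4
   br 32 [ 463.6 -135.8] [51.2 24.5]
   br 53 [ 635.7 -135. ] [47.3 26.4]
top.pkl small pad z 0.0203 mid [ 0.5497 -0.1354] dist 0.1721 yaw 0.26 pad [ 562.6 -133.6] [ 87.5 284.3] 89.8
   br 30 [ 442.7 -258.7] [ 4. 45.]
   br 27 [ 656.2 -252.5] [ 4.4 43. ]
top.pkl large pad z 0.0315 mid [ 0.5494 -0.2556] dist 0.2136 yaw 1.68 pad [ 550.6 -256.2] [241.6  50.6] 0.8
   br 34 [ 440.2 -377. ] [33.4 21.4]
   br 44 [ 633.3 -384.5] [44.8 27.5]
top.pkl medium pad z 0.0206 mid [ 0.5368 -0.3807] dist 0.1932 yaw -2.23 pad [ 555.7 -377.7] [ 78.3 271.5] 87.6
```

```bash
sed -i "s/\.595)<\.02/.545)<.015/; s/>\.595)==/>.545)==/" st.py; python3 st.py
```

```text
br 114 [ 471.6 -134.9] [ 5.3 42.7]
   br 136 [ 625.  -131.6] [ 5.5 43.2]
w1.pkl small pad z 0.0322 mid [ 0.5483 -0.1333] dist 0.1535 yaw 1.22 pad [ 549.5 -133.3] [184.4  50.1] 0.5
   br 101 [ 441.7 -261.5] [ 5.3 42.7]
   br 151 [ 654.6 -254.6] [ 5.4 42.3]
w1.pkl large pad z 0.0325 mid [ 0.5481 -0.258 ] dist 0.213 yaw 1.86 pad [ 548.2 -257.4] [245.9  49.9] 1.8
   br 103 [ 440.8 -380.1] [ 6.7 42.8]
   br 138 [ 624.1 -391.5] [ 6.9 42.8]
w1.pkl medium pad z 0.0328 mid [ 0.5325 -0.3858] dist 0.1837 yaw -3.58 pad [ 532.1 -386. ] [ 50.5 215.3] 86.6
   br 25 [ 474.5 -133.7] [ 4.8 42.3]
   br 23 [ 627.  -128.5] [ 4.6 41. ]
top.pkl small pad z 0.0318 mid [ 0.5507 -0.1311] dist 0.1526 yaw 1.97 pad [ 545.3 -131.7] [195.5  50.2] 0.1
   br 30 [ 442.7 -258.7] [ 4. 45.]
   br 25 [ 656.2 -252.5] [ 4.4 43. ]
top.pkl large pad z 0.0321 mid [ 0.5494 -0.2556] dist 0.2136 yaw 1.68 pad [ 549.1 -256.3] [244.6  50.6] 0.8
   br 26 [ 441.8 -378.9] [ 5.6 44.5]
   br 26 [ 625.5 -391.2] [ 6.5 43.9]
top.pkl medium pad z 0.0322 mid [ 0.5336 -0.3851] dist 0.1841 yaw -3.82 pad [ 535.  -385.1] [ 51.5 212.4] 86.8
```

```bash
python3 -m inch '[{"translation":[-0.25,0.9,0],"twist":0,"jaw":1},{"translation":[-0.25,0.9,0],"twist":0,"jaw":1},{"translation":[-0.25,0.9,0],"twist":0,"jaw":1},{"translation":[-0.25,0.9,0],"twist":0,"jaw":1},{"translation":[-0.25,0.9,0],"twist":0,"jaw":1}]' | head -2; python3 -m inch '[{"translation":[0,0.9,0],"twist":0,"jaw":1},{"translation":[0,0.9,0],"twist":0,"jaw":1},{"translation":[0,0.9,0],"twist":0,"jaw":1},{"translation":[0,0.9,0],"twist":0,"jaw":1},{"translation":[0,0.9,0],"twist":0,"jaw":1}]'|head -2;  python3 -m inch '[{"translation":[0,0.7,0],"twist":0,"jaw":1},{"translation":[0,0.7,0],"twist":0,"jaw":1},{"translation":[0,0.7,0],"twist":0,"jaw":1},{"translation":[0,0.7,0],"twist":0,"jaw":1},{"translation":[0,0.7,0],"twist":0,"jaw":1},{"translation":[0,0.7,0],"twist":0,"jaw":1},{"translation":[0,0.7,0],"twist":0,"jaw":1}]'
cat > mf.py <<'E'
from h import *
import sys
c=snap('wrist',sys.argv[1]);W=cloud(c);Z=W[...,2]
for n,(x,y),h in(('small',(.483,.275),.095),('medium',(.517,.132),.109),('large',(.525,.4),.123)):
    t=(abs(Z-h)<.004)&(np.hypot(W[...,0]-x,W[...,1]-y)<.09)
    n1,l,s,_=cv2.connectedComponentsWithStats(t.astype(np.uint8))
    if n1<2: print(n,'none');continue
    p=W[l==1+s[1:,4].argmax()];r=cv2.minAreaRect((p[:,:2]*1000).astype(np.float32));print(n,len(p),np.median(p[:,2]).round(4),np.round(r[0],1),np.round(r[1],1),round(r[2],1))
print(state()['tool_pos'].round(4))
E
python3 mf.py w2.png
```

```text
t: 2.07
tool_pos: [0.4328, -0.0757, 0.4246]
t: 2.48
tool_pos: [0.4338, 0.1053, 0.4243]
t: 3.07
tool_pos: [0.4349, 0.2412, 0.4247]
tcp_rot: [[1.0, -0.002, -0.001], [-0.002, -1.0, -0.001], [-0.001, 0.001, -1.0]]
wrist_force: [0.5, -0.3, 0.4]
gripper_width: 1.001
gripper_force: 0.0
small 347 0.0952 [480.5 274.5] [25.7 38.1] 67.1
medium 912 0.1094 [514.6 131.4] [30.4 67.8] 68.1
large 1777 0.1231 [522.5 400.1] [97.8 36.4] 32.0
[0.4349 0.2412 0.425 ]
```

View pics/w2.png

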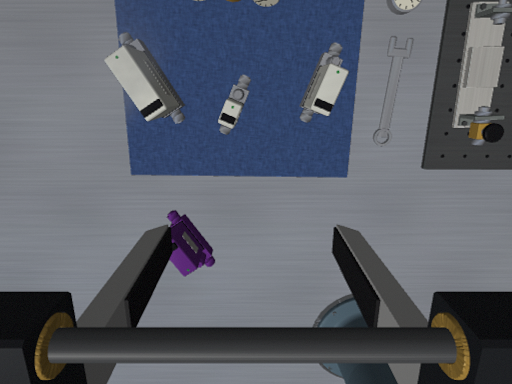

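Wrist view: large (145,80), small (235,105) and medium (325,85) are clear and their domes all point up (+x). Each cover measures its listed size, and the heights agree with a mat about 3 mm thick. I'll pick the small one first.

```bash
python3 -m inch '[{"translation":[0.23,0.167,-0.2],"twist":-0.2,"jaw":1},{"translation":[0.23,0.167,-0.4],"twist":-0.4,"jaw":1},{"translation":[0.23,0.167,-0.6],"twist":-0.6,"jaw":1},{"translation":[0.23,0.167,-0.8],"twist":-0.78,"jaw":1},{"translation":[0.23,0.167,-0.95],"twist":-0.78,"jaw":1},{"translation":[0.23,0.167,-0.95],"twist":-0.78,"jaw":1},{"translation":[0.23,0.167,-0.95],"twist":-0.78,"jaw":1},{"translation":[0.23,0.167,-0.95],"twist":-0.78,"jaw":1},{"translation":[0.23,0.167,-0.95],"twist":-0.78,"jaw":1}]'
python3 mf.py w3.png; python3 -c "
from h import *;print(state()['joint_positions'].round(2))"
```

```text
t: 3.87
tool_pos: [0.4825, 0.2764, 0.2395]
tcp_rot: [[0.918, -0.397, 0.006], [-0.397, -0.918, 0.002], [0.005, -0.004, -1.0]]
wrist_force: [-0.1, -0.4, 0.4]
gripper_width: 1.001
gripper_force: 0.0
small 712 0.0951 [481.2 274.1] [25.9 37.1] 67.5
medium 2404 0.1093 [515.1 131.9] [29.9 67.9] 68.1
large 3503 0.1231 [522.8 399.9] [97.9 36.4] 31.6
[0.4823 0.2766 0.2394]
[ 0.32 -0.01  1.77 -0.    1.37  2.3 ]
```

```bash
python3 -m inch '[{"translation":[-0.005,-0.01,-0.2],"twist":0,"jaw":1},{"translation":[-0.005,-0.01,-0.4],"twist":0,"jaw":1},{"translation":[-0.005,-0.01,-0.6],"twist":0,"jaw":1},{"translation":[-0.005,-0.01,-0.75],"twist":0,"jaw":1},{"translation":[-0.005,-0.01,-0.85],"twist":0,"jaw":1},{"translation":[-0.005,-0.01,-0.92],"twist":0,"jaw":1},{"translation":[-0.005,-0.01,-0.955],"twist":0,"jaw":1},{"translation":[-0.005,-0.01,-0.955],"twist":0,"jaw":1},{"translation":[-0.005,-0.01,-0.955],"twist":0,"jaw":1},{"translation":[-0.005,-0.01,-0.955],"twist":0,"jaw":0.6},{"translation":[-0.005,-0.01,-0.955],"twist":0,"jaw":0.35},{"translation":[-0.005,-0.01,-0.955],"twist":0,"jaw":0.2},{"translation":[-0.005,-0.01,-0.955],"twist":0,"jaw":0.2},{"translation":[-0.005,-0.01,-0.955],"twist":0,"jaw":0.2},{"translation":[-0.005,-0.01,-0.955],"twist":0,"jaw":0.2},{"translation":[-0.005,-0.01,-0.955],"twist":0,"jaw":0.2}]' 25
```

```text
t: 5.25
tool_pos: [0.4793, 0.2744, 0.0445]
tcp_rot: [[0.918, -0.397, 0.0], [-0.397, -0.918, 0.0], [0.0, -0.0, -1.0]]
wrist_force: [-0.7, 0.4, -0.8]
gripper_width: 0.54
gripper_force: 0.0
```

```bash
python3 -m inch '[{"translation":[0,0,0],"twist":0,"jaw":0.1},{"translation":[0,0,0],"twist":0,"jaw":0.1},{"translation":[0,0,0],"twist":0,"jaw":0.1},{"translation":[0,0,0],"twist":0,"jaw":0.1},{"translation":[0,0,0],"twist":0,"jaw":0.1},{"translation":[0,0,0],"twist":0,"jaw":0.1},{"translation":[0,0,0],"twist":0,"jaw":0.1},{"translation":[0,0,0],"twist":0,"jaw":0.1},{"translation":[0,0,0],"twist":0,"jaw":0.1}]' 25
```

```text
t: 6.0
tool_pos: [0.4794, 0.2745, 0.0445]
tcp_rot: [[0.918, -0.397, 0.0], [-0.397, -0.918, 0.0], [0.0, -0.0, -1.0]]
wrist_force: [0.8, 1.9, -0.7]
gripper_width: 0.275
gripper_force: 25.0
```

```bash
python3 -m inch '[{"translation":[0,0,0.1],"twist":0,"jaw":0.1},{"translation":[0,0,0.25],"twist":0,"jaw":0.1},{"translation":[0,0,0.4],"twist":0,"jaw":0.1},{"translation":[0,0,0.55],"twist":0,"jaw":0.1},{"translation":[0,0,0.7],"twist":0,"jaw":0.1},{"translation":[0.02,-0.1,0.85],"twist":0.1,"jaw":0.1},{"translation":[0.05,-0.25,0.95],"twist":0.25,"jaw":0.1},{"translation":[0.08,-0.4,1],"twist":0.4,"jaw":0.1},{"translation":[0.12,-0.55,1],"twist":0.55,"jaw":0.1},{"translation":[0.15,-0.7,1],"twist":0.7,"jaw":0.1},{"translation":[0.2,-0.85,1],"twist":0.81,"jaw":0.1},{"translation":[0.24,-1,1],"twist":0.81,"jaw":0.1},{"translation":[0.24,-1,1],"twist":0.81,"jaw":0.1}]'
python3 -m inch '[{"translation":[0.02,-0.15,0],"twist":0,"jaw":0.1},{"translation":[0.04,-0.3,0],"twist":0,"jaw":0.1},{"translation":[0.05,-0.45,0],"twist":0,"jaw":0.1},{"translation":[0.05,-0.6,0],"twist":0,"jaw":0.1},{"translation":[0.05,-0.75,0],"twist":0,"jaw":0.1},{"translation":[0.05,-0.9,0],"twist":0,"jaw":0.1},{"translation":[0.05,-0.97,0],"twist":0,"jaw":0.1},{"translation":[0.05,-1,0],"twist":0,"jaw":0.1},{"translation":[0.05,-1,0],"twist":0,"jaw":0.1},{"translation":[0.05,-1,0],"twist":0,"jaw":0.1},{"translation":[0.05,-1,0],"twist":0,"jaw":0.1},{"translation":[0.05,-1,0],"twist":0,"jaw":0.1}]'
```

```text
t: 7.08
tool_pos: [0.5274, 0.0696, 0.243]
tcp_rot: [[1.0, 0.011, -0.003], [0.011, -1.0, -0.003], [-0.003, 0.003, -1.0]]
wrist_force: [-0.3, -0.3, -4.3]
gripper_width: 0.277
gripper_force: 25.0
t: 8.08
tool_pos: [0.5373, -0.1243, 0.2444]
tcp_rot: [[1.0, 0.018, -0.0], [0.018, -1.0, 0.0], [-0.0, -0.0, -1.0]]
wrist_force: [0.3, -0.1, -4.3]
gripper_width: 0.276
gripper_force: 25.0
```

```bash
python3 -m inch '[{"translation":[0,-0.045,0],"twist":0,"jaw":0.1},{"translation":[0,-0.045,-0.15],"twist":0,"jaw":0.1},{"translation":[0,-0.045,-0.3],"twist":0,"jaw":0.1},{"translation":[0,-0.045,-0.45],"twist":0,"jaw":0.1},{"translation":[0,-0.045,-0.55],"twist":0,"jaw":0.1},{"translation":[0,-0.045,-0.62],"twist":0,"jaw":0.1},{"translation":[0,-0.045,-0.68],"twist":0,"jaw":0.1},{"translation":[0,-0.045,-0.72],"twist":0,"jaw":0.1},{"translation":[0,-0.045,-0.76],"twist":0,"jaw":0.1},{"translation":[0,-0.045,-0.79],"twist":0,"jaw":0.1},{"translation":[0,-0.045,-0.81],"twist":0,"jaw":0.1},{"translation":[0,-0.045,-0.825],"twist":0,"jaw":0.1},{"translation":[0,-0.045,-0.835],"twist":0,"jaw":0.1},{"translation":[0,-0.045,-0.845],"twist":0,"jaw":0.1},{"translation":[0,-0.045,-0.845],"twist":0,"jaw":0.1},{"translation":[0,-0.045,-0.845],"twist":0,"jaw":0.1}]'; python3 - <<'E'
from h import *
snap('scene','s1.png')
c=snap('scene');a=c['color'][110:240,120:290];cv2.imwrite('pics/s1c.png',cv2.resize(a,None,fx=4,fy=4,interpolation=cv2.INTER_CUBIC)[:,:,::-1])
E
```

```text
t: 9.42
tool_pos: [0.5375, -0.1347, 0.0757]
tcp_rot: [[1.0, 0.016, 0.0], [0.016, -1.0, -0.0], [0.0, 0.0, -1.0]]
wrist_force: [0.1, 0.2, -4.6]
gripper_width: 0.272
gripper_force: 25.0
```

View pics/s1c.png

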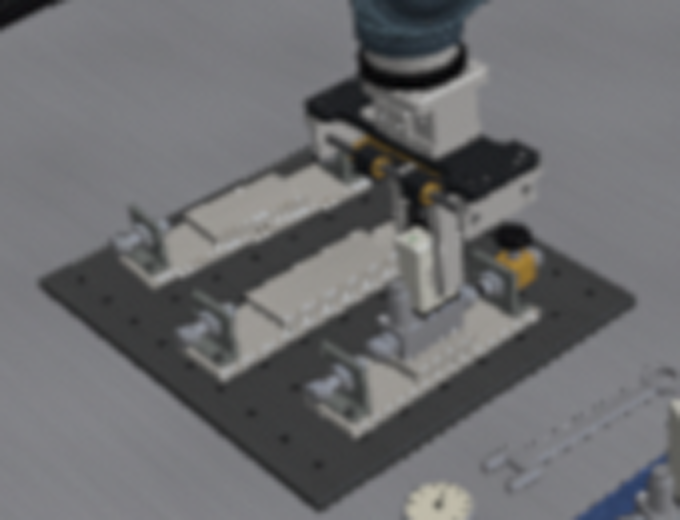

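The small controller sits upright between the tube ends at (400,315), with its dome away from the valve. I'll lower it the last 2 mm and release.

```bash
python3 -m inch '[{"translation":[0,0.005,-0.005],"twist":0,"jaw":0.1},{"translation":[0,0.005,-0.01],"twist":0,"jaw":0.1},{"translation":[0,0.005,-0.01],"twist":0,"jaw":0.1},{"translation":[0,0.005,-0.01],"twist":0,"jaw":0.3},{"translation":[0,0.005,-0.01],"twist":0,"jaw":0.4},{"translation":[0,0.005,-0.01],"twist":0,"jaw":0.5},{"translation":[0,0.005,-0.01],"twist":0,"jaw":0.6},{"translation":[0,0.005,-0.01],"twist":0,"jaw":0.65},{"translation":[0,0.005,-0.01],"twist":0,"jaw":0.65},{"translation":[0,0.005,-0.01],"twist":0,"jaw":0.65},{"translation":[0,0.005,-0.01],"twist":0,"jaw":0.65},{"translation":[0,0.005,-0.01],"twist":0,"jaw":0.65}]'
python3 -m inch '[{"translation":[0,0,0.1],"twist":0,"jaw":0.65},{"translation":[0,0,0.3],"twist":0,"jaw":0.8},{"translation":[0,0,0.5],"twist":0,"jaw":1},{"translation":[0,0,0.7],"twist":0,"jaw":1},{"translation":[0,0,0.9],"twist":0,"jaw":1},{"translation":[0,0,1],"twist":0,"jaw":1},{"translation":[0,0,1],"twist":0,"jaw":1},{"translation":[0,0,1],"twist":0,"jaw":1}]'
cat > ck.py <<'E'
from h import *
import sys
W0={'small':((.549,-.133),.124),'medium':((.533,-.3855),.138),'large':((.5487,-.257),.152)}
for cam in('wrist','top'):
  W=cloud(snap(cam));Z=W[...,2]
  for n in sys.argv[1:]:
    (x,y),h=W0[n];t=(abs(Z-h)<.006)&(np.hypot(W[...,0]-x,W[...,1]-y)<.09)
    n1,l,s,_=cv2.connectedComponentsWithStats(t.astype(np.uint8))
    if n1<2: print(cam,n,'none');continue
    p=W[l==1+s[1:,4].argmax()];r=cv2.minAreaRect((p[:,:2]*1000).astype(np.float32));print(cam,n,len(p),np.median(p[:,2]).round(4),np.round(r[0],1),np.round(r[1],1),round(r[2],1))
print(state()['tool_pos'].round(4))
E
python3 ck.py small
```

```text
t: 10.52
tool_pos: [0.5373, -0.1336, 0.0734]
tcp_rot: [[1.0, 0.016, -0.0], [0.016, -1.0, 0.0], [-0.0, -0.0, -1.0]]
wrist_force: [0.7, 0.0, 0.6]
gripper_width: 0.648
gripper_force: 0.0
t: 11.18
tool_pos: [0.5378, -0.1339, 0.2745]
tcp_rot: [[1.0, 0.016, 0.002], [0.016, -1.0, -0.001], [0.002, 0.001, -1.0]]
wrist_force: [0.2, 0.4, -0.5]
gripper_width: 1.0
gripper_force: 0.0
wrist small 865 0.1245 [ 538.7 -133.3] [37.8 24.8] 0.8
top small none
[ 0.5364 -0.1332  0.2713]
```

```bash
python3 -m inch '[{"translation":[-0.05,0.2,0],"twist":-0.2,"jaw":1},{"translation":[-0.1,0.4,0],"twist":-0.4,"jaw":1},{"translation":[-0.11,0.6,0],"twist":-0.6,"jaw":1},{"translation":[-0.11,0.8,0],"twist":-0.76,"jaw":1},{"translation":[-0.11,1,0],"twist":-0.76,"jaw":1},{"translation":[-0.11,1,0],"twist":-0.76,"jaw":1}]' | head -2
python3 -m inch '[{"translation":[0,0.15,-0.1],"twist":0,"jaw":1},{"translation":[0,0.3,-0.2],"twist":0,"jaw":1},{"translation":[0,0.325,-0.3],"twist":0,"jaw":1},{"translation":[0,0.325,-0.4],"twist":0,"jaw":1},{"translation":[0,0.325,-0.4],"twist":0,"jaw":1},{"translation":[0,0.325,-0.4],"twist":0,"jaw":1},{"translation":[0,0.325,-0.4],"twist":0,"jaw":1},{"translation":[0,0.325,-0.4],"twist":0,"jaw":1}]'
python3 mf.py w4.png
```

```text
t: 11.78
tool_pos: [0.5134, 0.0719, 0.2709]
t: 12.45
tool_pos: [0.5162, 0.1308, 0.1947]
tcp_rot: [[0.928, -0.373, 0.002], [-0.373, -0.928, 0.0], [0.002, -0.001, -1.0]]
wrist_force: [0.3, -0.3, 1.1]
gripper_width: 1.0
gripper_force: 0.0
small 6 0.0929 [497.1 363. ] [3.2 0.9] 17.0
medium 2390 0.1091 [514.8 131.2] [30.  67.8] 68.4
large none
[0.5162 0.1309 0.1948]
```

Aligned; descending to z ≈ 0.054 and closing.

```bash
python3 -m inch '[{"translation":[-0.007,0.0,-0.15],"twist":0,"jaw":1},{"translation":[-0.007,0,-0.3],"twist":0,"jaw":1},{"translation":[-0.007,0,-0.45],"twist":0,"jaw":1},{"translation":[-0.007,0,-0.57],"twist":0,"jaw":1},{"translation":[-0.007,0,-0.65],"twist":0,"jaw":1},{"translation":[-0.007,0,-0.69],"twist":0,"jaw":1},{"translation":[-0.007,0,-0.7],"twist":0,"jaw":1},{"translation":[-0.007,0,-0.7],"twist":0,"jaw":0.8},{"translation":[-0.007,0,-0.7],"twist":0,"jaw":0.1},{"translation":[-0.007,0,-0.7],"twist":0,"jaw":0.1},{"translation":[-0.007,0,-0.7],"twist":0,"jaw":0.1},{"translation":[-0.007,0,-0.7],"twist":0,"jaw":0.1},{"translation":[-0.007,0,-0.7],"twist":0,"jaw":0.1},{"translation":[-0.007,0,-0.7],"twist":0,"jaw":0.1},{"translation":[-0.007,0,-0.7],"twist":0,"jaw":0.1},{"translation":[-0.007,0,-0.7],"twist":0,"jaw":0.1},{"translation":[-0.007,0,-0.7],"twist":0,"jaw":0.1},{"translation":[-0.007,0,-0.7],"twist":0,"jaw":0.1},{"translation":[-0.007,0,-0.7],"twist":0,"jaw":0.1},{"translation":[-0.007,0,-0.7],"twist":0,"jaw":0.1}]' 30
python3 -m inch '[{"translation":[0,0,0],"twist":0,"jaw":0.1},{"translation":[0,0,0],"twist":0,"jaw":0.1},{"translation":[0,0,0],"twist":0,"jaw":0.1},{"translation":[0,0,0],"twist":0,"jaw":0.1}]'
```

```text
t: 14.17
tool_pos: [0.514, 0.1314, 0.0535]
tcp_rot: [[0.928, -0.373, 0.0], [-0.373, -0.928, 0.0], [0.0, -0.0, -1.0]]
wrist_force: [0.4, 0.3, 0.3]
gripper_width: 0.32
gripper_force: 30.0
t: 14.5
tool_pos: [0.5139, 0.1314, 0.0534]
tcp_rot: [[0.928, -0.373, 0.0], [-0.373, -0.928, 0.0], [-0.0, -0.0, -1.0]]
wrist_force: [-0.1, 0.8, -0.5]
gripper_width: 0.32
gripper_force: 30.0
```

```bash
python3 -m inch '[{"translation":[0,0,0.1],"twist":0,"jaw":0.1},{"translation":[0,0,0.25],"twist":0,"jaw":0.1},{"translation":[0,0,0.4],"twist":0,"jaw":0.1},{"translation":[0,0,0.55],"twist":0,"jaw":0.1},{"translation":[0,0,0.7],"twist":0,"jaw":0.1},{"translation":[0.01,-0.1,0.85],"twist":0.1,"jaw":0.1},{"translation":[0.02,-0.25,0.95],"twist":0.25,"jaw":0.1},{"translation":[0.04,-0.4,1],"twist":0.4,"jaw":0.1},{"translation":[0.04,-0.55,1],"twist":0.5,"jaw":0.1},{"translation":[0.04,-0.7,1],"twist":0.61,"jaw":0.1},{"translation":[0.04,-0.85,1],"twist":0.61,"jaw":0.1},{"translation":[0.04,-1,1],"twist":0.61,"jaw":0.1}]' | head -2
python3 -m inch '[{"translation":[0,-0.17,0],"twist":0,"jaw":0.1},{"translation":[0,-0.34,0],"twist":0,"jaw":0.1},{"translation":[0,-0.51,0],"twist":0,"jaw":0.1},{"translation":[0,-0.68,0],"twist":0,"jaw":0.1},{"translation":[0,-0.85,0],"twist":0,"jaw":0.1},{"translation":[0,-1,0],"twist":0,"jaw":0.1}]' | head -2
python3 -m inch '[{"translation":[0,-0.17,0],"twist":0,"jaw":0.1},{"translation":[0,-0.32,0],"twist":0,"jaw":0.1},{"translation":[0,-0.45,0],"twist":0,"jaw":0.1},{"translation":[0,-0.54,0],"twist":0,"jaw":0.1},{"translation":[0,-0.58,0],"twist":0,"jaw":0.1},{"translation":[0,-0.58,0],"twist":0,"jaw":0.1},{"translation":[0,-0.58,0],"twist":0,"jaw":0.1},{"translation":[0,-0.58,0],"twist":0,"jaw":0.1},{"translation":[0,-0.58,0],"twist":0,"jaw":0.1}]'
```

```text
t: 15.5
tool_pos: [0.5204, -0.0698, 0.2514]
t: 16.0
tool_pos: [0.5204, -0.2702, 0.2511]
t: 16.75
tool_pos: [0.5221, -0.3832, 0.2533]
tcp_rot: [[0.998, -0.061, -0.0], [-0.061, -0.998, 0.001], [-0.0, -0.001, -1.0]]
wrist_force: [1.2, 0.0, -5.7]
gripper_width: 0.318
gripper_force: 30.0
```

```bash
python3 -m inch '[{"translation":[0,-0.008,-0.1],"twist":0,"jaw":0.1},{"translation":[0,-0.008,-0.25],"twist":0,"jaw":0.1},{"translation":[0,-0.008,-0.4],"twist":0,"jaw":0.1},{"translation":[0,-0.008,-0.52],"twist":0,"jaw":0.1},{"translation":[0,-0.008,-0.62],"twist":0,"jaw":0.1},{"translation":[0,-0.008,-0.68],"twist":0,"jaw":0.1},{"translation":[0,-0.008,-0.72],"twist":0,"jaw":0.1},{"translation":[0,-0.008,-0.76],"twist":0,"jaw":0.1},{"translation":[0,-0.008,-0.79],"twist":0,"jaw":0.1},{"translation":[0,-0.008,-0.81],"twist":0,"jaw":0.1},{"translation":[0,-0.008,-0.825],"twist":0,"jaw":0.1},{"translation":[0,-0.008,-0.835],"twist":0,"jaw":0.1},{"translation":[0,-0.008,-0.845],"twist":0,"jaw":0.1},{"translation":[0,-0.008,-0.845],"twist":0,"jaw":0.1},{"translation":[0,-0.008,-0.845],"twist":0,"jaw":0.1},{"translation":[0,-0.008,-0.845],"twist":0,"jaw":0.1}]'
```

```text
t: 18.08
tool_pos: [0.5221, -0.3864, 0.0848]
tcp_rot: [[0.998, -0.062, 0.0], [-0.062, -0.998, -0.0], [0.0, 0.0, -1.0]]
wrist_force: [-0.1, -0.0, -6.4]
gripper_width: 0.319
gripper_force: 30.0
```

```bash
python3 -m inch '[{"translation":[0,0.007,-0.005],"twist":0,"jaw":0.1},{"translation":[0,0.007,-0.01],"twist":0,"jaw":0.1},{"translation":[0,0.007,-0.011],"twist":0,"jaw":0.1},{"translation":[0,0.007,-0.011],"twist":0,"jaw":0.35},{"translation":[0,0.007,-0.011],"twist":0,"jaw":0.45},{"translation":[0,0.007,-0.011],"twist":0,"jaw":0.5},{"translation":[0,0.007,-0.011],"twist":0,"jaw":0.6},{"translation":[0,0.007,-0.011],"twist":0,"jaw":0.65},{"translation":[0,0.007,-0.011],"twist":0,"jaw":0.65},{"translation":[0,0.007,-0.011],"twist":0,"jaw":0.65},{"translation":[0,0.007,-0.011],"twist":0,"jaw":0.65},{"translation":[0,0.007,-0.011],"twist":0,"jaw":0.65}]'
python3 -m inch '[{"translation":[0,0,0.1],"twist":0,"jaw":0.65},{"translation":[0,0,0.3],"twist":0,"jaw":0.8},{"translation":[0,0,0.5],"twist":0,"jaw":1},{"translation":[0,0,0.7],"twist":0,"jaw":1},{"translation":[0,0,0.9],"twist":0,"jaw":1},{"translation":[0,0,1],"twist":0,"jaw":1},{"translation":[0,0,1],"twist":0,"jaw":1},{"translation":[0,0,1],"twist":0,"jaw":1}]' | head -2
python3 ck.py small medium
```

```text
t: 19.08
tool_pos: [0.5219, -0.3849, 0.0822]
tcp_rot: [[0.998, -0.062, -0.0], [-0.062, -0.998, 0.0], [-0.0, -0.0, -1.0]]
wrist_force: [0.6, -1.0, 0.3]
gripper_width: 0.654
gripper_force: 0.0
t: 19.75
tool_pos: [0.5223, -0.3852, 0.2836]
wrist small 856 0.124 [ 538.2 -134.9] [25.4 38.4] 89.2
wrist medium 1903 0.1384 [ 523.4 -384.7] [29.8 66.9] 86.0
top small 104 0.1245 [ 540.4 -131.3] [35.4 23.2] 0.3
top medium 210 0.1374 [ 525.  -381.3] [29.2 66.3] 88.9
[ 0.5213 -0.3842  0.2798]
```

```bash
python3 -m inch '[{"translation":[0,0.2,0],"twist":0.2,"jaw":1},{"translation":[0,0.4,0],"twist":0.4,"jaw":1},{"translation":[0,0.6,0],"twist":0.6,"jaw":1},{"translation":[0,0.8,0],"twist":0.6,"jaw":1},{"translation":[0,1,0],"twist":0.6,"jaw":1},{"translation":[0,1,0],"twist":0.6,"jaw":1}]' | head -2
python3 -m inch '[{"translation":[0,0.2,0],"twist":0.2,"jaw":1},{"translation":[0,0.4,0],"twist":0.4,"jaw":1},{"translation":[0,0.6,0],"twist":0.57,"jaw":1},{"translation":[0,0.8,0],"twist":0.57,"jaw":1},{"translation":[0,1,0],"twist":0.57,"jaw":1},{"translation":[0,1,0],"twist":0.57,"jaw":1}]' | head -2
python3 -m inch '[{"translation":[0,0.2,0],"twist":0,"jaw":1},{"translation":[0,0.4,0],"twist":0,"jaw":1},{"translation":[0,0.6,0],"twist":0,"jaw":1},{"translation":[0,0.8,0],"twist":0,"jaw":1},{"translation":[0,1,0],"twist":0,"jaw":1},{"translation":[0,1,0],"twist":0,"jaw":1}]' | head -2
python3 -m inch '[{"translation":[0,0.2,0],"twist":0,"jaw":1},{"translation":[0,0.4,0],"twist":0,"jaw":1},{"translation":[0,0.6,-0.1],"twist":0,"jaw":1},{"translation":[0,0.8,-0.2],"twist":0,"jaw":1},{"translation":[0,0.92,-0.3],"twist":0,"jaw":1},{"translation":[0,0.92,-0.35],"twist":0,"jaw":1},{"translation":[0,0.92,-0.35],"twist":0,"jaw":1},{"translation":[0,0.92,-0.35],"twist":0,"jaw":1},{"translation":[0,0.92,-0.35],"twist":0,"jaw":1},{"translation":[0,0.92,-0.35],"twist":0,"jaw":1}]'
python3 mf.py w5.png
```

```text
t: 20.35
tool_pos: [0.5209, -0.1787, 0.2797]
t: 20.85
tool_pos: [0.5207, 0.0203, 0.28]
t: 21.35
tool_pos: [0.5208, 0.2195, 0.2799]
t: 22.18
tool_pos: [0.5232, 0.398, 0.2139]
tcp_rot: [[0.853, 0.521, 0.002], [0.521, -0.853, 0.001], [0.002, 0.0, -1.0]]
wrist_force: [-0.4, -0.3, -0.2]
gripper_width: 1.001
gripper_force: 0.0
small none
medium none
large 4243 0.1233 [522.7 400.3] [97.1 36.1] 31.8
[0.5231 0.3982 0.214 ]
```

```bash
python3 -m inch '[{"translation":[0,0.007,-0.15],"twist":0.01,"jaw":1},{"translation":[0,0.007,-0.3],"twist":0.01,"jaw":1},{"translation":[0,0.007,-0.45],"twist":0.01,"jaw":1},{"translation":[0,0.007,-0.57],"twist":0.01,"jaw":1},{"translation":[0,0.007,-0.67],"twist":0.01,"jaw":1},{"translation":[0,0.007,-0.73],"twist":0.01,"jaw":1},{"translation":[0,0.007,-0.745],"twist":0.01,"jaw":1},{"translation":[0,0.007,-0.745],"twist":0.01,"jaw":0.8},{"translation":[0,0.007,-0.745],"twist":0.01,"jaw":0.1},{"translation":[0,0.007,-0.745],"twist":0.01,"jaw":0.1},{"translation":[0,0.007,-0.745],"twist":0.01,"jaw":0.1},{"translation":[0,0.007,-0.745],"twist":0.01,"jaw":0.1},{"translation":[0,0.007,-0.745],"twist":0.01,"jaw":0.1},{"translation":[0,0.007,-0.745],"twist":0.01,"jaw":0.1},{"translation":[0,0.007,-0.745],"twist":0.01,"jaw":0.1},{"translation":[0,0.007,-0.745],"twist":0.01,"jaw":0.1},{"translation":[0,0.007,-0.745],"twist":0.01,"jaw":0.1},{"translation":[0,0.007,-0.745],"twist":0.01,"jaw":0.1}]' 35
python3 -m inch '[{"translation":[0,0,0],"twist":0,"jaw":0.1},{"translation":[0,0,0],"twist":0,"jaw":0.1},{"translation":[0,0,0],"twist":0,"jaw":0.1},{"translation":[0,0,0],"twist":0,"jaw":0.1}]'
```

```text
t: 23.73
tool_pos: [0.5224, 0.4001, 0.0635]
tcp_rot: [[0.85, 0.527, 0.001], [0.527, -0.85, -0.001], [0.0, 0.001, -1.0]]
wrist_force: [1.7, -2.1, 1.7]
gripper_width: 0.381
gripper_force: 35.0
t: 24.07
tool_pos: [0.5224, 0.4001, 0.0635]
tcp_rot: [[0.85, 0.527, 0.001], [0.527, -0.85, -0.001], [0.0, 0.001, -1.0]]
wrist_force: [2.0, -5.4, 2.3]
gripper_width: 0.385
gripper_force: 35.0
```

```bash
python3 -m inch '[{"translation":[0,0,0.1],"twist":0,"jaw":0.1},{"translation":[0,0,0.25],"twist":0,"jaw":0.1},{"translation":[0,0,0.4],"twist":0,"jaw":0.1},{"translation":[0,0,0.55],"twist":0,"jaw":0.1},{"translation":[0,0,0.7],"twist":0,"jaw":0.1},{"translation":[0.01,-0.1,0.85],"twist":-0.15,"jaw":0.1},{"translation":[0.02,-0.25,0.95],"twist":-0.3,"jaw":0.1},{"translation":[0.04,-0.4,1],"twist":-0.45,"jaw":0.1},{"translation":[0.06,-0.55,1],"twist":-0.6,"jaw":0.1},{"translation":[0.08,-0.7,1],"twist":-0.75,"jaw":0.1},{"translation":[0.08,-0.85,1],"twist":-0.9,"jaw":0.1},{"translation":[0.08,-1,1],"twist":-1,"jaw":0.1}]' | head -2
python3 -m inch '[{"translation":[0,-0.17,0],"twist":0,"jaw":0.1},{"translation":[0,-0.34,0],"twist":0,"jaw":0.1},{"translation":[0,-0.51,0],"twist":0,"jaw":0.1},{"translation":[0,-0.68,0],"twist":0,"jaw":0.1},{"translation":[0,-0.85,0],"twist":0,"jaw":0.1},{"translation":[0,-1,0],"twist":0,"jaw":0.1}]' | head -2
python3 -m inch '[{"translation":[0,-0.17,0],"twist":0,"jaw":0.1},{"translation":[0,-0.34,0],"twist":0,"jaw":0.1},{"translation":[0,-0.51,0],"twist":0,"jaw":0.1},{"translation":[0,-0.68,0],"twist":0,"jaw":0.1},{"translation":[0,-0.85,0],"twist":0,"jaw":0.1},{"translation":[0,-1,0],"twist":0,"jaw":0.1}]' | head -2
python3 -m inch '[{"translation":[0,-0.1,0],"twist":0,"jaw":0.1},{"translation":[0,-0.2,0],"twist":0,"jaw":0.1},{"translation":[0,-0.27,0],"twist":0,"jaw":0.1},{"translation":[0,-0.29,0],"twist":0,"jaw":0.1},{"translation":[0,-0.29,0],"twist":0,"jaw":0.1},{"translation":[0,-0.29,0],"twist":0,"jaw":0.1},{"translation":[0,-0.29,0],"twist":0,"jaw":0.1},{"translation":[0,-0.29,0],"twist":0,"jaw":0.1}]'
```

```text
t: 25.07
tool_pos: [0.5355, 0.2, 0.2592]
t: 25.57
tool_pos: [0.5358, 0.0001, 0.2595]
t: 26.07
tool_pos: [0.5364, -0.1995, 0.2593]
t: 26.73
tool_pos: [0.5381, -0.2561, 0.2631]
tcp_rot: [[0.999, 0.033, -0.0], [0.033, -0.999, 0.001], [-0.0, -0.001, -1.0]]
wrist_force: [0.1, -0.1, -10.2]
gripper_width: 0.375
gripper_force: 35.0
```

```bash
python3 -m inch '[{"translation":[0,0,-0.1],"twist":0,"jaw":0.1},{"translation":[0,0,-0.25],"twist":0,"jaw":0.1},{"translation":[0,0,-0.4],"twist":0,"jaw":0.1},{"translation":[0,0,-0.52],"twist":0,"jaw":0.1},{"translation":[0,0,-0.62],"twist":0,"jaw":0.1},{"translation":[0,0,-0.68],"twist":0,"jaw":0.1},{"translation":[0,0,-0.72],"twist":0,"jaw":0.1},{"translation":[0,0,-0.76],"twist":0,"jaw":0.1},{"translation":[0,0,-0.79],"twist":0,"jaw":0.1},{"translation":[0,0,-0.81],"twist":0,"jaw":0.1},{"translation":[0,0,-0.825],"twist":0,"jaw":0.1},{"translation":[0,0,-0.835],"twist":0,"jaw":0.1},{"translation":[0,0,-0.84],"twist":0,"jaw":0.1},{"translation":[0,0,-0.84],"twist":0,"jaw":0.1},{"translation":[0,0,-0.84],"twist":0,"jaw":0.1}]'
```

```text
t: 27.98
tool_pos: [0.5382, -0.2576, 0.0956]
tcp_rot: [[0.999, 0.032, 0.001], [0.032, -0.999, -0.0], [0.001, 0.0, -1.0]]
wrist_force: [0.2, 0.5, -9.3]
gripper_width: 0.381
gripper_force: 35.0
```

```bash
python3 -m inch '[{"translation":[0,0,-0.005],"twist":0,"jaw":0.1},{"translation":[0,0,-0.01],"twist":0,"jaw":0.1},{"translation":[0,0,-0.013],"twist":0,"jaw":0.1},{"translation":[0,0,-0.013],"twist":0,"jaw":0.1},{"translation":[0,0,-0.013],"twist":0,"jaw":0.42},{"translation":[0,0,-0.013],"twist":0,"jaw":0.5},{"translation":[0,0,-0.013],"twist":0,"jaw":0.6},{"translation":[0,0,-0.013],"twist":0,"jaw":0.7},{"translation":[0,0,-0.013],"twist":0,"jaw":0.7},{"translation":[0,0,-0.013],"twist":0,"jaw":0.7},{"translation":[0,0,-0.013],"twist":0,"jaw":0.7},{"translation":[0,0,-0.013],"twist":0,"jaw":0.7}]'
python3 -m inch '[{"translation":[0,0,0.1],"twist":0,"jaw":0.7},{"translation":[0,0,0.3],"twist":0,"jaw":0.7},{"translation":[0,0,0.5],"twist":0,"jaw":0.8},{"translation":[0,0,0.7],"twist":0,"jaw":1},{"translation":[0,0,0.9],"twist":0,"jaw":1},{"translation":[0,0,1],"twist":0,"jaw":1},{"translation":[0,0,1],"twist":0,"jaw":1}]' | head -2
python3 -m inch '[{"translation":[-0.3,0,0.2],"twist":0,"jaw":1},{"translation":[-0.5,0,0.4],"twist":0,"jaw":1},{"translation":[-0.6,0,0.4],"twist":0,"jaw":1},{"translation":[-0.6,0,0.4],"twist":0,"jaw":1},{"translation":[-0.6,0,0.4],"twist":0,"jaw":1},{"translation":[-0.6,0,0.4],"twist":0,"jaw":1},{"translation":[-0.6,0,0.4],"twist":0,"jaw":1}]' | head -2
python3 ck.py small medium large; python3 -c "
from h import *;snap('scene','end.png');snap('wrist','endw.png')"
```

```text
t: 28.98
tool_pos: [0.538, -0.2575, 0.0927]
tcp_rot: [[0.999, 0.032, 0.0], [0.032, -0.999, -0.0], [0.0, 0.0, -1.0]]
wrist_force: [0.6, 0.8, 0.4]
gripper_width: 0.703
gripper_force: 0.0
t: 29.57
tool_pos: [0.5402, -0.259, 0.2998]
t: 30.15
tool_pos: [0.4182, -0.2571, 0.3706]
wrist small 731 0.1244 [ 538.3 -133.6] [37.7 26.2] 1.7
wrist medium 1566 0.1386 [ 522.8 -384.3] [30.5 68.1] 86.1
wrist large 2983 0.1525 [ 538.1 -257. ] [97.1 36. ] 2.0
top small 106 0.1243 [ 540.5 -130.9] [34.9 23.3] 0.6
top medium 251 0.1377 [ 524.9 -383.2] [30.8 67.5] 86.3
top large 449 0.1517 [ 541.1 -255.7] [96.4 36.7] 1.7
[ 0.4184 -0.257   0.3705]
```

View pics/end.png

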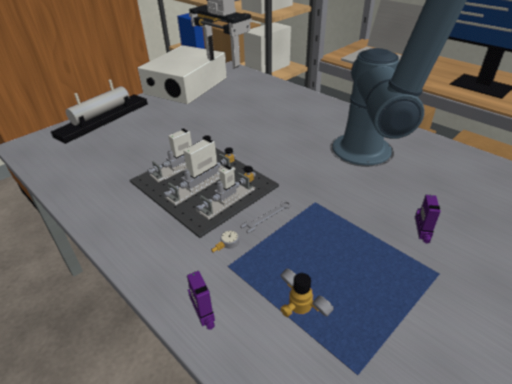

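All three controllers stand on their own stands at (180,150), (200,165) and (228,182), and the regulator, gauge and wrench look unmoved. Measured centres are within about 2 mm of the pad middles, and the arm is clear.

```bash
python3 -c "
from station import *;print(finish_job())"
```

```text
the job is handed in; nothing more can be done
None
```

I mounted all three flow controllers upright on their matching stands with inlets towards the shut-off valves, about 2 mm from the pad middles by camera, and handed the job in at about 30 s; no verdict came back.

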